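# Close the plaster mould in the bench press and hold it shut

## Task

The plaster mould standing slightly open on the left of the press's round table has to be squeezed shut for banding. Take the table by its upright wooden grip and turn it clockwise, as seen from above, until it clicks into its next stop and the open mould stands under the pressure pad; only then flip the safety catch forward off the toothed disc, and pull the press lever by its ball all the way down. Finish still holding the lever down, with the mould pressed fully shut; leave everything else on the bench where it is.

Things in the scene. Friction and masses are not known exactly. Their poses are not given: they have to be found in the camera images.
- press: grey bench lever press, fixed; origin on the bench under the axis of its round table. Its x axis points away from the worker, towards the column, y to the worker's left, z up. Bed 355 x 270 x 20 mm. Behind the table stand the column and the head: 70 mm wide, x = 34 to 193 mm, 167 to 245 mm above the bench; the ram rises through it to 285 mm.
- turntable (a joint): angle (rad) of the press's round aluminium table, 230 mm across, top face 50 mm above the bench; grows clockwise seen from above. A spring plunger clicks between pins on its rim at 0 and at pi/2, where the open mould is under the pad. Starts at 0.2 to 0.55. Turns easily, stays where left; into or out of a stop takes about 6 N at the grip; within 0.05 of a stop it centres itself. Range -0.3 to 2.
- table_axis (a point): point on the table's axis, at the height of its top face (50 mm above the press's origin)
- table_grip (a point): upright round wooden grip on a spoke at the table's rim, 135 mm from the table's axis; 24 mm thick, from 46 to 98 mm above the bench. The point is on its centre line, 80 mm above the bench. It goes round with the table: at joint value q its direction from the axis is (q - 0.262) rad clockwise from the press's -x axis, towards +y.
- mould_top: upper half of the open octagonal plaster mould, 82 mm across flats, 27 mm thick, held 7 mm above its lower half on tight dowels; origin at the centre of its underside. It rides on the table 65 mm from the axis and can only move straight down, under the pad. A second mould, already shut, stands on the opposite side of the table.
- mould_seat (a point): centre of the upper face of the lower mould half, 80 mm above the bench: mould_top comes down onto it and the mould is then fully shut
- pad: round rubber-faced pressure pad, 58 mm across, sprung (3 N per mm) under the ram; its origin is on the ram's axis, 131 mm below the rubber face (so at bench height with the lever up), and goes down with the pad. It meets the open mould about half way through the lever's travel and presses it with about 35 to 40 N when the lever is fully down.
- catch (a joint): angle of the safety catch in rad: 0 lying back and blocking the toothed disc on the left end of the lever's shaft (the lever then moves no more than 0.06 rad), 1.8 flipped fully forward, towards the worker. It stays where it is left. Over 1.4 counts as flipped. Flip it with the lever left up: a pull on the lever jams it.
- catch_hinge (a point): point on the catch's hinge line (parallel to the press's y axis), on the left of the head, 255 mm above the bench, in the middle of the thumb plate's width; at x = 30, y = 81 mm in the press's frame
- catch_plate (a point): the catch's thumb plate, steel, 26 mm wide, 6 mm thick, reaching 55 mm up from the hinge line and leaning 0.5 rad back (press +x) at the start, top edge 303 mm above the bench; the point is its middle, 10 mm below the top edge. Nothing stands close behind it: fingertips behind it at about 270 mm above the bench, pushed level towards the worker (press -x) for about 90 mm, flip the catch, with 2 to 5 N.
- press_lever (a joint): angle of the press lever in rad: 0 fully up (40 degrees above level, pointing towards the worker), 1.2 at its lower stop. A spring returns it when it is let go. Over 1.08 counts as all the way down.
- lever_hinge (a point): point on the lever's horizontal axis (parallel to the press's y axis), in the plane in which the ball moves, 205 mm above the bench; at x = 88, y = -115 mm in the press's frame
- ball_grip: black ball at the end of the press lever, 36 mm across, on the right of the press; origin at its centre, 170 mm from the lever's axis, 314 mm above the bench with the lever up, 123 mm fully down. It moves on an arc about the axis in the press's x-z plane; the 14 mm rod leaves it towards the hinge. Pulling takes up to about 16 N, and the ball may turn between the fingers.
- glue_brush: flat brush, 210 mm long, lying on the bench: to be left alone
- fettling_knife: knife with a wooden handle, 190 mm long, lying on the bench: to be left alone
- octagon_mould: closed octagonal plaster mould, 110 mm across and 110 mm tall, standing on the bench: to be left alone
- slab_mould_a: plaster slab mould, 110 x 75 x 34 mm, lying on the bench: to be left alone
- slab_mould_b: plaster slab mould, 110 x 75 x 34 mm, lying on the bench: to be left alone
- saddle_mould: U-shaped plaster mould, 120 x 50 x 67 mm, standing on the bench: to be left alone
- mixing_bowl: black rubber mixing bowl, 116 mm across, 60 mm tall, on the bench: to be left alone

How it is judged:
By the outcome, as a careful person would: the job done as asked, in the order asked, and still so for the second after the job is handed in, while the arm keeps its last pose, push and grip.
It also fails if it takes over 62 s, if anything falls off the work surface, if the arm or the gripper's body presses on something with over 40 N, if the wrist force passes 120 N, or if a joint passes its speed limit or range.

## Robot

A 6-joint arm with a two-finger parallel gripper is mounted at the origin on the work surface. World frame = base frame: x ahead of the robot, y to its left, z up, the work surface at z = 0. Lengths are in m, angles in rad, forces in N, time in s.
With the tool pointing down it reaches from about 0.375 to 0.9 m from the base axis. Payload 3.1 kg.
Tool frame: the origin (TCP) lies midway between the tips of the shut fingers; the grasp point (between the pads) lies 19 mm behind it; z points along the fingers, y is the line along which they close (so a half turn about z gives the same grasp; the last joint's range is limited). The gripper opens to 87 mm and grips with 3 to 60 N. Pads are 19 mm wide; open, the fingers measure 117 mm over their backs; the gripper's body (75 mm by 190 mm) begins 51 mm behind the grasp point.
Start: joints at [-1.48, 0.527, 1.433, -0, 1.181, -0.178], TCP at [0.167, -0.602, 0.223] pointing down, gripper open.
Joint ranges: [-3.08, 3.08], [-0.75, 2.2], [0.22, 2.44], [-1.43, 4.57], [0, 2.65], [-2.85, 2.85]. Speed limits (rad/s): [2.79, 2.79, 3.14, 3.14, 3.14, 3.14].

## Interface

Orientations are given as a unit quaternion [x, y, z, w].
In Python, from rig import status, imaging, order gives the robot as it stands.
- The arm moves only by the tool arm_command, never from a script. Its argument "deltas" is one flat list of numbers, 5 for each row, row after row: the opening, from -1 (shut) to 1 (fully open), so that 0 is half open, then the shift along the tool's x, y, z in m, then the turn about the tool's z in rad. In form: [gripper, tx, ty, tz, roll, gripper, tx, ty, tz, roll, ...]. A call has 1 to 12 rows; each row shifts and turns the commanded pose from where the row before left it, along the tool's axes as they then stand; what a row does not reach is not made up. A row lasts 1/8 s, in which the tool goes at most 62.5 mm and 10.7 degrees, less where a joint would pass 70% of its speed; a pose out of reach is approached as far as the arm can. A call with a gripper value outside its range is refused whole. The fingers move at their own pace and stop on an object; "newtons" is the grip in N (left out, the last holds). Time passes only in rows, so rows that do not move let the fingers close. It gives the time, the measured TCP pose, the force, the opening and the grip force at its end, in the units of the state.
- status.get_obs(): the state, without advancing time (a new reading comes with each control period).
- imaging.camera(name): name is "side" or "top" or "wrist"; returns (picture, depth): 384x512x3 uint8, red, green, blue; 384x512 float32, m along the optical axis (not along the pixel's ray), 0 where there is no reading.
- imaging.camera_params(name): a dict with "intrinsics" (3x3 intrinsics, pixels), "camera_from_world" (4x4, takes a point from world to camera coordinates). Camera axes: x right, y up, looking along -z (the intrinsics and any distortion apply to the point x, -y, -z); pixel columns grow to the right and rows downward; lengths in m; the calibration is good to about 2 mm. A picture is of the moment at which its call begins: read the wrist's pose just before it. camera_params takes no time and is no camera call; for the wrist camera it gives the pose at the moment of the call.
- order.hand_in(): hands the job in; it is judged then, once.
The state is a dict: "time": time; "q": joint angles; "joint_velocities": joint speeds; "joint_torque": joint torques, N m; "position": TCP position; "tool_rot": TCP orientation; "ft_force": force on the tool from outside, world axes, zero at the start; "moment": the same for the moment, N m; "grip_width": finger opening in m; "grip_force": force on a finger pad.
Only numpy, scipy, OpenCV 4.12 (cv2) and the standard library are available. Lean on these libraries where they do the work, as an engineer would, in place of code of your own. Each camera call takes 0.05 s, during which the arm holds its last target. There are 200 camera calls.

## Working session

There is one attempt and no reset: what is moved stays moved. The work goes in short steps, Python scripts to look and compute and a tool call to move; the robot and the scene stay as the last step left them, time stands still between calls to the robot, and variables do not carry over. Pictures are saved under pics/ and viewed, at most 10 in all, crops included, and the job is handed in when it is done.

Besides the shell and the picture viewer there is one more tool, called in YAML: its name, and indented under it one key for each argument. arm_command: Moves the arm, as the interface text tells. Its arguments: {"type":"object","properties":{"deltas":{"type":"array"},"newtons":{"type":"number"}},"required":["deltas"]}

```bash
mkdir -p pics; ls
cat > h.py <<'E'
import numpy as np,cv2
from rig import status,imaging,order
def snap(n,f):
    p,d=imaging.camera(n); cv2.imwrite('pics/'+f+'.png',p[:,:,::-1]); P=imaging.camera_params(n); np.savez('pics/'+f+'.npz',d=d,K=P['intrinsics'],T=P['camera_from_world']); return p,d
def w(f,u,v,z=None):
    a=np.load('pics/'+f+'.npz'); K=a['K'];R=np.linalg.inv(a['T'])
    r=np.array([(u-K[0,2])/K[0,0],-(v-K[1,2])/K[1,1],-1]); D=R[:3,:3]@r; o=R[:3,3]
    if z is not None: return o+D*(z-o[2])/D[2]
    d=a['d'][int(round(v)),int(round(u))]; return o+D*d
def px(f,p):
    a=np.load('pics/'+f+'.npz'); c=(a['T']@np.r_[p,1])[:3]; q=a['K']@np.array([c[0],-c[1],-c[2]]); return q[:2]/q[2]
E
python3 - <<'E'
from h import *
print(imaging.camera_params('top'))
for n in('top','side'): snap(n,n)
a=cv2.imread('pics/top.png');b=cv2.imread('pics/side.png')
print(status.get_obs())
E
```

```text
pics
{'intrinsics': array([[352.22543356,   0.        , 251.35309284],
       [  0.        , 352.22543356, 191.70472652],
       [  0.        ,   0.        ,   1.        ]]), 'camera_from_world': array([[-0.02425824, -0.99968471,  0.00648163, -0.01890304],
       [ 0.98206138, -0.02261685,  0.18720024, -0.60831317],
       [-0.18699462,  0.01090651,  0.98230039, -1.30194632],
       [ 0.        ,  0.        ,  0.        ,  1.        ]])}
{'time': 0.1, 'q': array([-1.47950394e+00,  5.28406555e-01,  1.43377655e+00, -7.49691813e-06,
        1.18140631e+00, -1.78461179e-01]), 'joint_velocities': array([-4.27977384e-04, -2.11428738e-03, -1.74096322e-03,  5.30037358e-05,
        9.14717523e-04,  1.40757109e-03]), 'joint_torque': array([-2.63234788e-04, -4.40985703e+01, -1.77150249e+01,  6.35446957e-02,
        5.33397705e-02, -5.26574036e-05]), 'position': array([ 0.16654683, -0.60171143,  0.22164825]), 'tool_rot': array([ 9.90917222e-01,  1.34469561e-01,  4.00367480e-05, -9.97579997e-04]), 'ft_force': array([ 1.06698157, -0.13100961,  0.06860479]), 'moment': array([-0.02119119,  0.00356234,  0.07609898]), 'grip_force': 0.0, 'grip_width': 0.08736204537774105}
```

View pics/top.png

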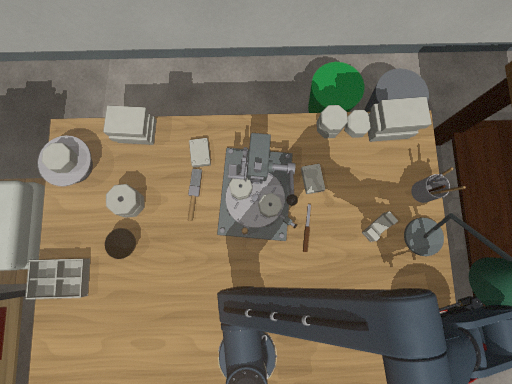

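View pics/side.png

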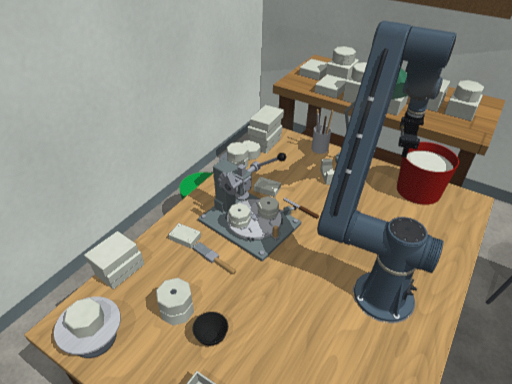

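The top view shows the press at about (258,195), with the column at the top (away from the robot) and the ball at (292,200). The side view shows it at about (250,215). I'll enlarge both.

Run:
```python
import cv2,numpy as np
a=cv2.imread('pics/top.png')[125:250,205:315];b=cv2.imread('pics/side.png')[140:265,190:300]
f=lambda i:cv2.resize(i,None,fx=4.8/1.32,fy=4.8/1.32,interpolation=cv2.INTER_CUBIC)
c=np.hstack([f(a),f(b)]);print(c.shape);cv2.imwrite('pics/c1.png',c)
```

```text
(455, 800, 3)
```

View pics/c1.png

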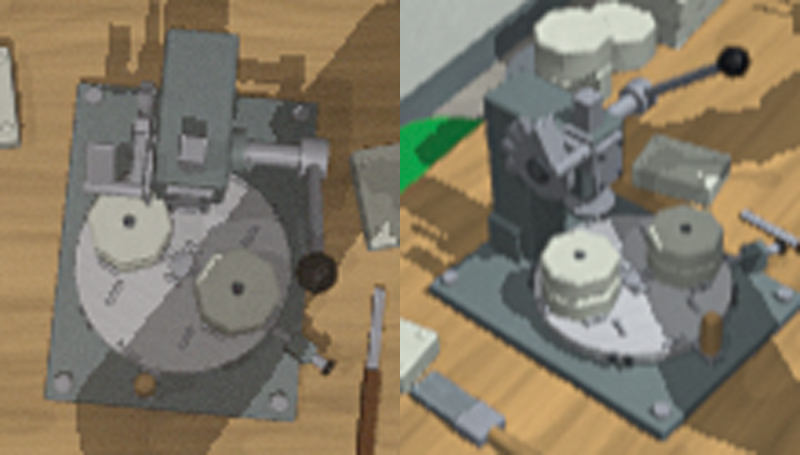

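In the crop the bed corners are at (45,400), (297,418), (80,83) and (317,103). The table hub is near (182,265), the grip top at (145,381), and the ball at (317,271).

Run:
```python
from h import *
s=800/220
t=lambda u,v,z=None: w('top',205+u/s-.3,125+v/s-.3,z)
C=[t(45,400,.02),t(297,418,.02),t(80,83,.02),t(317,103,.02)]
for c in C: print('corner',c.round(4))
for a,b in((0,2),(1,3)): d=C[b]-C[a]; print(np.linalg.norm(d),np.arctan2(d[1],d[0]))
for a,b in((1,0),(3,2)): d=C[b]-C[a]; print(np.linalg.norm(d),np.arctan2(-d[0],d[1]))
print('hub',t(182,265,.052),'disc edges mid',(t(76,265,.05)+t(291,265,.05))/2, t(182,375,.05))
print('grip',t(145,383,.098)); print('ball',t(317,271,.314),t(317,271))
print('open/closed mould tops',t(129,221),t(237,289))
# fit
from scipy.optimize import least_squares
obs=[((0,0,.05),(182,265)),((-.042,-.115,.314),(317,271))]
def T(p,q): c,s_=np.cos(p[2]),np.sin(p[2]); return np.array([p[0]+c*q[0]-s_*q[1],p[1]+s_*q[0]+c*q[1],q[2]])
def res(p):
    r=[]
    for q,uv in obs: r+=list(px('top',T(p,q))-(205+uv[0]/s-.3,125+uv[1]/s-.3))
    g=(-.135*np.cos(p[3]-.262),.135*np.sin(p[3]-.262),.098)
    r+=list(px('top',T(p,g))-(205+145/s-.3,125+383/s-.3))
    for sx,sy,uv in((0,.135,(45,400)),(0,-.135,(297,418)),(.355,.135,(80,83)),(.355,-.135,(317,103))):
        r+=list(px('top',T(p,(p[4]+sx,sy,.02)))-(205+uv[0]/s-.3,125+uv[1]/s-.3))
    return r
o=least_squares(res,[.6,0,0,.4,-.15],loss='soft_l1');print(o.x,np.round(o.fun,2),res(o.x))
```

```text
corner [0.4483 0.1032 0.02  ]
corner [ 0.4229 -0.1646  0.02  ]
corner [0.7998 0.062  0.02  ]
corner [ 0.7707 -0.2019  0.02  ]
0.35391836957975004 -0.1166997189906975
0.34982804531524125 -0.1067272191499194
0.269054631219594 -0.09472252061839138
0.26550718988196487 -0.10990184106605921
hub [ 0.58536126 -0.04590429  0.052     ] disc edges mid [ 0.58566872 -0.04760416  0.05      ] [ 0.46887846 -0.0428992   0.05      ]
grip [ 0.45758753 -0.00452031  0.098     ]
ball [ 0.53218288 -0.15576901  0.314     ] [ 0.52899697 -0.15332091  0.33323521]
open/closed mould tops [0.62096375 0.00816936 0.11610856] [ 0.54939923 -0.0997992   0.10983975]
[ 0.58594421 -0.04682858 -0.10807159  0.47233008 -0.15280462] [ 0.23 -0.07  0.28  0.12  0.01 -0.04 -0.17 -0.07  0.02  0.89 -0.88 -0.38
  0.22 -0.4 ] [np.float64(0.22659654320935374), np.float64(-0.06557116912887295), np.float64(0.2816547651847827), np.float64(0.11986908455560297), np.float64(0.011923938061784156), np.float64(-0.03917897361375822), np.float64(-0.1659893709500011), np.float64(-0.06589757179372668), np.float64(0.02097703630079195), np.float64(0.8874198639772999), np.float64(-0.8807293004409757), np.float64(-0.3793612989614701), np.float64(0.21738134719942082), np.float64(-0.4045913846040037)]
```

The fit is good: press at about (0.586,-0.047), yaw -0.108, table at about 0.47. I'll square the tool to the press, then hover over the grip.

arm_command:
  deltas: [1, 0, 0, -0.02, 0.126, 1, 0, 0, -0.02, 0.126, 1, 0, 0, 0, 0.126, 1, 0.018, -0.052, 0, 0, 1, 0.018, -0.052, 0, 0, 1, 0.018, -0.052, 0, 0, 1, 0.018, -0.052, 0, 0, 1, 0.018, -0.052, 0, 0, 1, 0.018, -0.052, 0, 0, 1, 0.018, -0.052, 0, 0, 1, 0.018, -0.052, 0, 0, 1, 0.018, -0.052, 0, 0]

```text
time: 1.6
position: [0.3786, -0.1529, 0.2625]
tool_rot: [0.999, -0.054, 0.0, -0.0]
ft_force: [1.1, 0.5, 0.1]
grip_width: 0.0867
grip_force: 0.0
```

arm_command:
  deltas: [1, 0.009, -0.052, 0, 0, 1, 0.0, -0.052, 0, 0, 1, 0, -0.052, 0, 0, 1, 0, 0, 0, 0]

```text
time: 2.1
position: [0.4031, 0.0027, 0.2623]
tool_rot: [0.999, -0.051, -0.001, -0.0]
ft_force: [0.1, -0.3, 0.0]
grip_width: 0.0871
grip_force: 0.0
```

Run:
```python
from h import *
o=status.get_obs();print(o['time'],o['position'],o['tool_rot'],o['q'])
snap('wrist','w1')
p=(.586,-.047,-.108)
def T(q): c,s=np.cos(p[2]),np.sin(p[2]); return np.array([p[0]+c*q[0]-s*q[1],p[1]+s*q[0]+c*q[1],q[2]])
for n,q in dict(grip=(-.1325,.028,.098),axis=(0,0,.05),ball=(-.042,-.115,.314),hinge=(.03,.081,.255)).items(): print(n,T(q),px('w1',T(q)))
```

```text
2.1 [0.40306205 0.00274399 0.26226084] [ 9.98708769e-01 -5.07948978e-02 -6.86167401e-04 -4.49440969e-04] [-2.72636160e-01  1.66271830e-01  1.89915941e+00  6.52692869e-04
  1.07769797e+00  1.39948433e+00]
grip [ 0.45729011 -0.00488094  0.098     ] [252.38062981 109.42025585]
axis [ 0.586 -0.047  0.05 ] [281.30240475 -30.83835303]
ball [ 0.53184884 -0.15680278  0.314     ] [ 794.35554371 -173.36867126]
hinge [0.62455621 0.03029436 0.255     ] [ 110.49307554 -306.57993576]
```

View pics/w1.png

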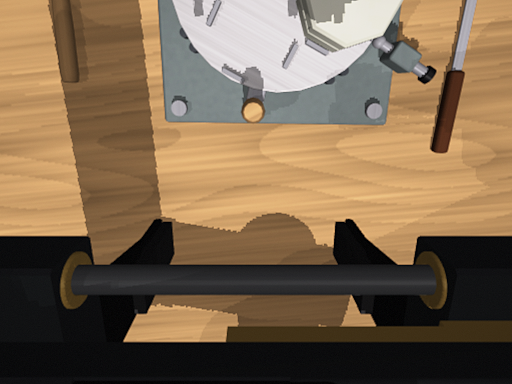

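The grip is at (253,108), within about 1 px of the prediction. Next I descend on it and grasp.

arm_command:
  deltas: [1, 0.028, 0.001, 0.03, 0, 1, 0.027, 0.001, 0.04, 0, 1, 0, 0, 0.045, 0, 1, 0, 0, 0.045, 0, 1, 0, 0, 0.04, 0, -1, 0, 0, 0, 0, -1, 0, 0, 0, 0, -1, 0, 0, 0, 0, -1, 0, 0, 0, 0, -1, 0, 0, 0, 0]
  newtons: 35

```text
time: 3.4
position: [0.4589, -0.0084, 0.0634]
tool_rot: [0.999, -0.054, 0.001, 0.0]
ft_force: [0.5, 0.4, -0.1]
grip_width: 0.0448
grip_force: 0.0
```

arm_command:
  deltas: [-1, 0, 0, 0, 0, -1, 0, 0, 0, 0, -1, 0, 0, 0, 0, -1, 0, 0, 0, 0]

```text
time: 3.9
position: [0.458, -0.0082, 0.0625]
tool_rot: [0.999, -0.054, -0.0, -0.0]
ft_force: [-1.4, 0.9, 3.0]
grip_width: 0.023
grip_force: 35.0
```

Run:
```python
from h import *
o=status.get_obs();P=o['position'];print(P,o['grip_width'],o['grip_force'])
c=np.array([.586,-.047]); v=P[:2]-c; print('r',np.hypot(*v)); 
yaw=-.108
a=np.pi-(np.arctan2(v[1],v[0])-yaw); print('q',a%(2*np.pi)+.262)
t0=a%(2*np.pi); th=-.107; X=np.array([np.cos(th),np.sin(th)]);Y=np.array([np.sin(th),-np.cos(th)])
prev=P[:2]
for t in np.linspace(t0,1.571-.262,13)[1:]:
    g=yaw+np.pi-t; n=c+.135*np.array([np.cos(g),np.sin(g)]); d=n-prev; print(round(t+.262,3),n.round(4),(d@X).round(4),(d@Y).round(4)); prev=n
```

```text
[ 0.45798347 -0.00819956  0.06254622] 0.022974379347503054 35.00000904505157
r 0.1337673559812714
q 0.4482885835701369
0.542 [0.461  0.0041] 0.0017 -0.0125
0.635 [0.4663 0.0155] 0.0041 -0.012
0.729 [0.4727 0.0264] 0.0052 -0.0115
0.823 [0.4801 0.0367] 0.0062 -0.011
0.916 [0.4883 0.0462] 0.0072 -0.0104
1.01 [0.4975 0.0549] 0.0082 -0.0096
1.103 [0.5074 0.0627] 0.009 -0.0088
1.197 [0.518  0.0696] 0.0098 -0.008
1.29 [0.5292 0.0755] 0.0105 -0.007
1.384 [0.5409 0.0802] 0.0111 -0.006
1.477 [0.5529 0.0839] 0.0116 -0.0049
1.571 [0.5653 0.0864] 0.012 -0.0038
```

arm_command:
  deltas: [-1, 0.002, -0.0125, 0, 0, -1, 0.004, -0.012, 0, 0, -1, 0.005, -0.0115, 0, 0, -1, 0.006, -0.011, 0, 0, -1, 0.007, -0.0105, 0, 0, -1, 0.008, -0.0095, 0, 0, -1, 0.009, -0.009, 0, 0, -1, 0.01, -0.008, 0, 0, -1, 0, 0, 0, 0]

```text
time: 5.03
position: [0.5195, 0.0705, 0.0621]
tool_rot: [0.999, -0.054, 0.001, -0.0]
ft_force: [-0.5, 0.1, -6.1]
grip_width: 0.0231
grip_force: 35.0
```

arm_command:
  deltas: [-1, 0.0095, -0.0065, 0, 0, -1, 0.011, -0.006, 0, 0, -1, 0.0115, -0.005, 0, 0, -1, 0.006, -0.002, 0, 0, -1, 0.006, -0.002, 0, 0, -1, 0, 0, 0, 0, -1, 0, 0, 0, 0]

```text
time: 5.9
position: [0.5602, 0.0857, 0.062]
tool_rot: [0.999, -0.054, -0.005, 0.001]
ft_force: [-8.5, -5.4, -1.4]
grip_width: 0.0228
grip_force: 35.0
```

```bash
cat >> h.py <<'E'
def grip():
    o=status.get_obs();P=o['position'];v=P[:2]-[.586,-.047];print(P,o['ft_force'],'r',np.hypot(*v),'q',(np.pi-(np.arctan2(v[1],v[0])+.108))%6.2832+.262)
E
python3 -c "
from h import *
grip()"
```

```text
[0.56017563 0.08565363 0.06195817] [-8.47128561 -5.4376361  -1.39293786] r 0.13514393396002303 q 1.5325259877566269
```

arm_command:
  deltas: [-1, 0.003, -0.001, 0, 0, -1, 0.003, -0.001, 0, 0, -1, 0, 0, 0, 0, -1, 0, 0, 0, 0]

```text
time: 6.4
position: [0.5708, 0.0876, 0.0621]
tool_rot: [0.999, -0.054, 0.0, -0.0]
ft_force: [-1.4, -3.0, -8.3]
grip_width: 0.0227
grip_force: 35.0
```

```bash
python3 -c "
from h import *
grip()"
```

```text
[0.57080124 0.08755691 0.06208877] [-1.44165829 -3.03834278 -8.27975373] r 0.1354125708274214 q 1.6123189085974705
```

arm_command:
  deltas: [0.2, 0, 0, 0, 0, 0.2, 0, 0, 0, 0, 0.2, 0, 0, 0, 0, 0.2, 0, 0, -0.02, 0, 0.2, 0, 0, -0.05, 0, 0.2, -0.03, 0, -0.05, 0, -1, -0.03, 0, -0.05, 0, -1, 0, 0, -0.05, 0, -1, 0, 0, -0.05, 0, -1, 0, 0, -0.02, 0, -1, 0, 0, 0, 0]

```text
time: 7.78
position: [0.5119, 0.0942, 0.355]
tool_rot: [0.999, -0.054, 0.003, -0.0]
ft_force: [0.1, -0.2, -0.5]
grip_width: 0.0104
grip_force: 0.0
```

Run:
```python
from h import *
print(status.get_obs()['position']);snap('wrist','w2');snap('top','t2')
p=(.586,-.047,-.108)
def T(q): c,s=np.cos(p[2]),np.sin(p[2]); return np.array([p[0]+c*q[0]-s*q[1],p[1]+s*q[0]+c*q[1],q[2]])
for q in (1.5,1.571,1.61): g=(-.135*np.cos(q-.262),.135*np.sin(q-.262),.098); print(q,px('w2',T(g)),px('t2',T(g)))
print('plate top',px('w2',T((.056,.081,.303))),px('t2',T((.056,.081,.303))),px('w2',T((0.03,.081,.255))))
i=cv2.resize(cv2.imread('pics/t2.png')[125:250,205:315],(528,600),interpolation=cv2.INTER_CUBIC)
cv2.imwrite('pics/c2.png',np.hstack([cv2.resize(cv2.imread('pics/w2.png'),(400,300)),cv2.resize(i,(264,300))]))
```

```text
[0.51188404 0.09419355 0.35499341]
1.5 [256.14415609 110.96084722] [220.04414691 204.07054799]
1.571 [253.89325192 103.37030475] [219.53984126 201.58074364]
1.61 [252.87145309  99.09335178] [219.34006369 200.20160206]
plate top [343.63548758 -42.36992711] [232.51571853 164.63016538] [323.21322944  23.598852  ]
```

View pics/c2.png

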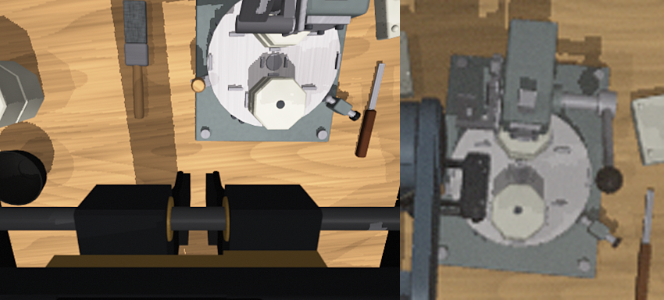

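The grip shows at about (253,110) in w2, and the closed mould's hole at about (358,132). I'll check the table angle more precisely.

Run:
```python
from h import *
print(status.get_obs()['position'],status.get_obs()['tool_rot']);p_,d=snap('wrist','w3')
p=(.586,-.047,-.108)
def T(q): c,s=np.cos(p[2]),np.sin(p[2]); return np.array([p[0]+c*q[0]-s*q[1],p[1]+s*q[0]+c*q[1],q[2]])
for q in (1.5,1.571,1.64):
  g=(-.135*np.cos(q-.262),.135*np.sin(q-.262),.098); e=q-1.571+np.pi; print(q,px('w3',T(g)),[px('w3',T((.065*np.cos(e),-.065*np.sin(e),z))).round(1) for z in(.107,.114)])
print('bed corners',[px('w3',T((-.153,y,.02))).round(1) for y in(.135,-.135)])
i=cv2.imread('pics/w3.png')[60:190,230:450]
cv2.imwrite('pics/c3.png',cv2.resize(i,None,fx=3.6,fy=3.6,interpolation=cv2.INTER_CUBIC))
for u,v in((253,110),(358,145)): print(w('w3',u,v))
```

```text
[0.51017826 0.09414546 0.3519296 ] [ 9.98544132e-01 -5.39389589e-02 -4.52792120e-04 -2.24068437e-05]
1.5 [255.96438209 109.42251823] [array([363.9, 127.4]), array([365.7, 128.2])]
1.571 [253.6966048  101.77608262] [array([360.1, 127.5]), array([361.9, 128.3])]
1.64 [251.98104947  94.10319878] [array([356.5, 127.4]), array([358.2, 128.2])]
bed corners [array([250.5, 176.9]), array([424.1, 177. ])]
[0.55561163 0.08830952 0.09808012]
[ 0.4999848  -0.03703803  0.10727799]
```

View pics/c3.png

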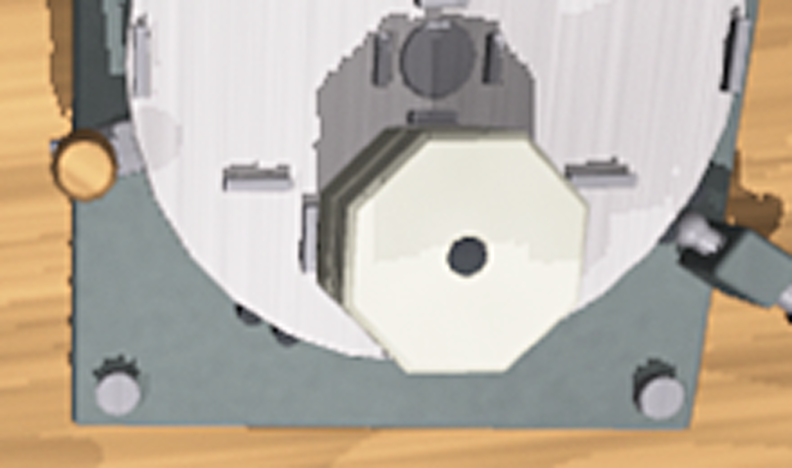

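The table is centred in its stop: the slots are level with the bed edge, and the mould hole at (360,131) matches. On to behind the catch plate.

arm_command:
  deltas: [-1, 0.042, 0.013, 0, 0, -1, 0.042, 0.013, 0, 0, -1, 0.042, 0.013, 0, 0, -1, 0.042, 0.012, 0, 0, -1, 0, 0, 0, 0]

```text
time: 8.55
position: [0.6739, 0.0235, 0.3487]
tool_rot: [0.998, -0.055, -0.002, 0.0]
ft_force: [0.2, 0.8, 0.9]
grip_width: 0.0002
grip_force: 0.0
```

Run:
```python
from h import *
print(status.get_obs()['position'])
p_,d=snap('side','s2')
p=(.584,-.047,-.108)
def T(q): c,s=np.cos(p[2]),np.sin(p[2]); return np.array([p[0]+c*q[0]-s*q[1],p[1]+s*q[0]+c*q[1],q[2]])
print(T((.08,.081,.27)),px('s2',T((.051,.081,.294))),px('s2',status.get_obs()['position']),px('s2',T((.03,.081,.255))))
i=cv2.imread('pics/s2.png')[110:240,180:320]
cv2.imwrite('pics/c4.png',cv2.resize(i,None,fx=4.5,fy=4.5,interpolation=cv2.INTER_CUBIC))
```

```text
[0.67389408 0.02349702 0.34873431]
[0.6722649  0.02490485 0.27      ] [230.13335699 174.63913085] [223.81006875 159.68812196] [234.63280089 184.95351764]
```

View pics/c4.png

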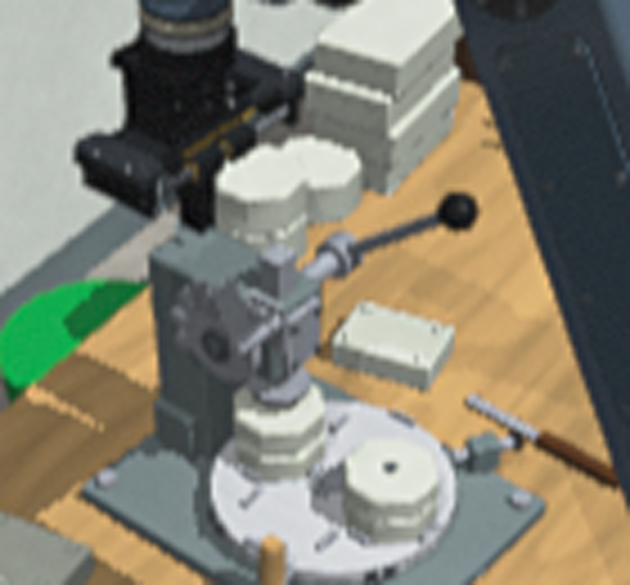

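The fingertips are at crop (200,225). The catch plate is around (230,300) as predicted, and the open mould is under the pad. Now down behind the plate.

arm_command:
  deltas: [-1, 0, 0.0, 0.03, 0, -1, 0, 0, 0.03, 0, -1, 0, 0, 0.018, 0, -1, 0, 0, 0, 0]

```text
time: 9.1
position: [0.6697, 0.0261, 0.2721]
tool_rot: [0.999, -0.054, -0.003, -0.0]
ft_force: [0.7, -0.1, -0.1]
grip_width: 0.0004
grip_force: 0.0
```

arm_command:
  deltas: [-1, -0.015, 0, 0, 0, -1, -0.015, 0, 0, 0, -1, -0.013, 0, 0, 0, -1, -0.013, 0, 0, 0, -1, -0.013, 0, 0, 0, -1, -0.013, 0, 0, 0, -1, -0.013, 0, 0, 0]

```text
time: 9.98
position: [0.5761, 0.0357, 0.2742]
tool_rot: [0.999, -0.054, -0.001, -0.0]
ft_force: [0.3, -0.7, 0.7]
grip_width: 0.0005
grip_force: 0.2
```

arm_command:
  deltas: [-1, -0.01, 0, 0, 0, -1, -0.01, 0, 0, 0, -1, -0.008, 0, 0, 0, -1, 0, 0, 0, 0]

```text
time: 10.48
position: [0.5494, 0.0386, 0.2745]
tool_rot: [0.999, -0.054, -0.0, -0.0]
ft_force: [0.8, 0.2, -1.4]
grip_width: 0.0006
grip_force: 0.0
```

arm_command:
  deltas: [-1, 0, 0, -0.04, 0, 0.4, 0, 0, -0.05, 0, 0.4, 0, 0, -0.04, 0, 0.4, -0.018, 0.049, 0, 0, 0.4, -0.018, 0.049, 0, 0, 0.4, 0, 0.049, 0, 0, 0.4, 0, 0.049, 0, 0, 0.4, 0, 0, 0, 0]

```text
time: 11.48
position: [0.4931, -0.1558, 0.4043]
tool_rot: [0.998, -0.057, 0.0, 0.0]
ft_force: [0.0, -0.0, 0.3]
grip_width: 0.0582
grip_force: 0.0
```

Run:
```python
from h import *
print(status.get_obs()['position'],status.get_obs()['grip_width'])
snap('wrist','w5');snap('side','s5')
p=(.584,-.047,-.108)
def T(q): c,s=np.cos(p[2]),np.sin(p[2]); return np.array([p[0]+c*q[0]-s*q[1],p[1]+s*q[0]+c*q[1],q[2]])
print(T((-.042,-.115,.314)),px('w5',T((-.042,-.115,.314))),px('s5',T((-.042,-.115,.314))))
i=cv2.imread('pics/s5.png')[110:240,180:320]
cv2.imwrite('pics/c5.png',np.hstack([cv2.resize(i,(388,360),interpolation=cv2.INTER_CUBIC),cv2.resize(cv2.imread('pics/w5.png'),(410,360))]))
```

```text
[ 0.49313824 -0.15582051  0.40434857] 0.05817354185907328
[ 0.52984884 -0.15680278  0.314     ] [250.51688383 139.96002782] [281.44306596 155.844538  ]
```

View pics/c5.png

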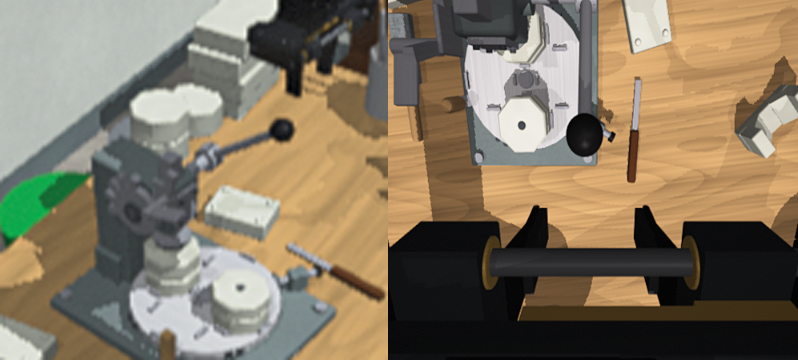

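The disc looks clear and the plate has gone forward. The ball is at about (245,143) in the wrist image, so I grasp there.

arm_command:
  deltas: [0.7, 0.018, -0.003, 0, 0, 0.7, 0.018, -0.004, 0, 0, 0.7, 0, 0, 0.04, 0, 0.7, 0, 0, 0.04, 0, 0.7, 0, 0, 0.03, 0, 0.7, 0, 0, 0, 0, -1, 0, 0, 0, 0, -1, 0, 0, 0, 0, -1, 0, 0, 0, 0, -1, 0, 0, 0, 0]
  newtons: 50

```text
time: 12.82
position: [0.5298, -0.1505, 0.2953]
tool_rot: [0.999, -0.054, 0.001, 0.001]
ft_force: [-1.8, -8.4, 0.2]
grip_width: 0.0422
grip_force: 4.4
```

arm_command:
  deltas: [-1, 0, 0, 0, 0, -1, 0, 0, 0, 0, -1, 0, 0, 0, 0]

```text
time: 13.2
position: [0.5296, -0.1539, 0.2953]
tool_rot: [0.999, -0.054, 0.0, 0.004]
ft_force: [-1.9, -9.2, 1.0]
grip_width: 0.0342
grip_force: 50.0
```

Run:
```python
import numpy as np
t=np.radians(40)-np.linspace(0,1.2,21); x=-.17*np.cos(t); z=.17*np.sin(t)
print(np.c_[np.diff(x),-np.diff(z)].round(4).tolist())
```

```text
[[-0.0063, 0.008], [-0.0058, 0.0084], [-0.0053, 0.0087], [-0.0048, 0.009], [-0.0042, 0.0093], [-0.0037, 0.0095], [-0.0031, 0.0097], [-0.0025, 0.0099], [-0.0019, 0.01], [-0.0013, 0.0101], [-0.0007, 0.0102], [-0.0001, 0.0102], [0.0005, 0.0102], [0.0011, 0.0101], [0.0017, 0.01], [0.0023, 0.0099], [0.0029, 0.0098], [0.0035, 0.0096], [0.0041, 0.0093], [0.0046, 0.0091]]
```

arm_command:
  deltas: [-1, -0.006, 0.003, 0.008, 0, -1, -0.006, 0, 0.0085, 0, -1, -0.005, 0, 0.009, 0, -1, -0.005, 0, 0.009, 0, -1, 0, 0, 0, 0]

```text
time: 13.82
position: [0.5082, -0.1515, 0.2613]
tool_rot: [0.999, -0.054, 0.001, 0.001]
ft_force: [-1.3, -3.3, 5.7]
grip_width: 0.0341
grip_force: 50.1
```

The lever is moving freely, so the catch is off.

arm_command:
  deltas: [-1, -0.004, 0, 0.0095, 0, -1, -0.004, 0, 0.0095, 0, -1, -0.003, 0, 0.0095, 0, -1, -0.0025, 0, 0.01, 0, -1, -0.002, 0, 0.01, 0, -1, -0.0015, 0, 0.01, 0, -1, -0.0005, 0, 0.01, 0, -1, 0, 0, 0, 0]

```text
time: 14.82
position: [0.491, -0.1495, 0.1926]
tool_rot: [0.999, -0.054, 0.001, 0.001]
ft_force: [-2.8, -3.3, 7.6]
grip_width: 0.0338
grip_force: 49.5
```

arm_command:
  deltas: [-1, 0, 0, 0.01, 0, -1, 0.0005, 0, 0.01, 0, -1, 0.001, 0, 0.01, 0, -1, 0.0015, 0, 0.01, 0, -1, 0.0025, 0, 0.01, 0, -1, 0.003, 0, 0.01, 0, -1, 0, 0, 0, 0]

```text
time: 15.7
position: [0.4986, -0.1503, 0.1324]
tool_rot: [0.999, -0.054, -0.0, 0.001]
ft_force: [-4.4, -2.8, 10.2]
grip_width: 0.0334
grip_force: 48.6
```

arm_command:
  deltas: [-1, 0.0035, 0, 0.0095, 0, -1, 0.004, 0, 0.0095, 0, -1, 0.0045, 0, 0.009, 0, -1, 0.001, 0, 0.005, 0, -1, 0, 0, 0, 0, -1, 0, 0, 0, 0]

```text
time: 16.45
position: [0.5115, -0.1518, 0.1004]
tool_rot: [0.999, -0.054, 0.0, 0.001]
ft_force: [-5.7, -3.7, 13.7]
grip_width: 0.0325
grip_force: 49.5
```

Run:
```python
from h import *
o=status.get_obs();print(o['position'],o['ft_force'])
snap('side','s6');snap('wrist','w6')
i=cv2.imread('pics/s6.png')[130:240,200:320]
cv2.imwrite('pics/c6.png',np.hstack([cv2.resize(i,(436,400),interpolation=cv2.INTER_CUBIC),cv2.resize(cv2.imread('pics/w6.png')[:270,60:310],(364,400))]))
p=(.584,-.047,-.108)
v=o['position'][:2]-np.array(p[:2]);print('ball press x',v[0]*np.cos(p[2])+v[1]*np.sin(p[2]))
```

```text
[ 0.51148153 -0.15178448  0.10042989] [-5.73981828 -3.7330733  13.73759756]
ball press x -0.06080121622142731
```

View pics/c6.png

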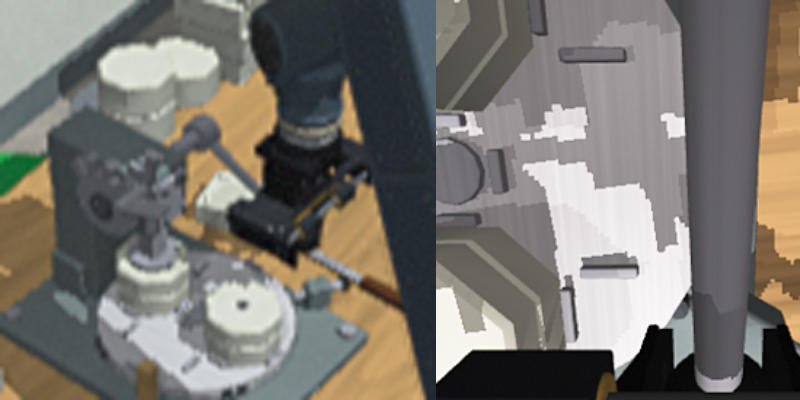

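The pad is on the mould and the lever is nearly down. I'll push a bit further to feel the stop.

arm_command:
  deltas: [-1, 0.001, 0, 0.003, 0, -1, 0.001, 0, 0.003, 0, -1, 0, 0, 0, 0, -1, 0, 0, 0, 0]
  newtons: 60

```text
time: 17.05
position: [0.5142, -0.1521, 0.0952]
tool_rot: [0.999, -0.054, 0.001, 0.001]
ft_force: [-5.1, -2.2, 17.4]
grip_width: 0.0324
grip_force: 59.7
```

Run:
```python
from h import *
o=status.get_obs();print(o['position'],o['ft_force'])
snap('wrist','w7')
Z=np.array([w('w7',u,v) for v in range(20,220,8) for u in(256,259,262)])
Z=Z[(Z[:,2]>.1)&(Z[:,2]<.25)]
x=(Z[:,0]-.584)*np.cos(.108)-(Z[:,1]+.047)*np.sin(.108)
k=np.polyfit(x,Z[:,2],1);a=np.arctan(k[0]);print(len(Z),a,'lever',a+np.radians(40),'resid',np.std(np.polyval(k,x)-Z[:,2]),'z at hinge',np.polyval(k,.088)-.007/np.cos(a),'ball z',.205-.17*np.sin(a), 'ball x',.088-.17*np.cos(a))
# pad/mould: rim heights
```

```text
[ 0.5141937  -0.15210608  0.09519202] [-5.11835539 -2.20760671 17.42292137]
75 0.5070901598595661 lever 1.2052218606572977 resid 0.0005639223780144768 z at hinge 0.20701159258564344 ball z 0.12244194175629323 ball x -0.060607425854257796
```

arm_command:
  deltas: [-1, 0, 0, 0, 0, -1, 0, 0, 0, 0, -1, 0, 0, 0, 0, -1, 0, 0, 0, 0, -1, 0, 0, 0, 0, -1, 0, 0, 0, 0]

```text
time: 17.85
position: [0.5142, -0.1521, 0.0952]
tool_rot: [0.999, -0.054, 0.001, 0.001]
ft_force: [-5.1, -2.2, 17.6]
grip_width: 0.0321
grip_force: 59.7
```

Run:
```python
from h import *
o=status.get_obs();print(o['position'],o['ft_force'],o['grip_width'],o['time'])
snap('side','s8');snap('wrist','w8')
c,s=np.cos(.108),np.sin(.108)
for f in('w8','s8'):
    d=np.load(f'pics/{f}.npz')['d']
    P=np.array([w(f,u,v) for v in range(0,384,2) for u in range(0,512,2) if d[v,u]>0])
    x=(P[:,0]-.584)*c-(P[:,1]+.047)*s; y=(P[:,0]-.584)*s+(P[:,1]+.047)*c
    for cx in(.065,-.065):
        r=np.hypot(x-cx,y); m=(r<.042)&(r>.028)&(P[:,2]>.095)&(P[:,2]<.125)
        z=P[m,2]; print(f,cx,len(z),np.histogram(z,bins=np.arange(.095,.127,.003))[0], np.percentile(z,[50,90]) if len(z) else '')
```

```text
[ 0.51419631 -0.15214848  0.09521514] [-5.13320219 -2.21894832 17.63693804] 0.03213656220385563 17.85
w8 0.065 1174 [ 54  45  73 494 377  35  69  27   0   0] [0.10680704 0.11156906]
w8 -0.065 1162 [ 71  87  82 376 546   0   0   0   0   0] [0.10690424 0.10791312]
s8 0.065 24 [1 1 6 4 4 4 2 2 0 0] [0.10612315 0.11445354]
s8 -0.065 28 [ 0  3  9 11  5  0  0  0  0  0] [0.10464592 0.10819635]
```

Both mould tops now read 0.107 m, so the mould is shut. The lever measures about 1.2, and the hold is steady.

```bash
python3 -c "
from rig import order
print(order.hand_in())"
```

```text
the job is handed in; nothing more can be done
None
```

The job is handed in: the table was turned into its next stop, then the catch was flipped, and the lever is held fully down (about 1.2 rad measured) with the mould's top level with the shut mould's.

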